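# Offer a bun with the tongs over the tea plate

## Robot

A 6-joint arm with a two-finger parallel gripper is mounted at the origin on the work surface. World frame = base frame: x ahead of the robot, y to its left, z up, the work surface at z = 0. Lengths are in m, angles in rad, forces in N, time in s.
With the tool pointing down it reaches from about 0.425 to 0.95 m from the base axis. Payload 3.5 kg.
Tool frame: the origin (TCP) lies midway between the tips of the shut fingers; the grasp point (between the pads) lies 19 mm behind it (ctrl.grip_depth is the distance from the TCP to the grasp point, in m); z points along the fingers, y is the line along which they close (so a half turn about z gives the same grasp; the last joint's range is limited). The gripper opens to 85 mm and grips with 20 to 120 N. Pads are 22 mm wide; open, the fingers measure 114 mm over their backs; the gripper's body (76 mm by 85 mm) begins 54 mm behind the grasp point. The pads swing forward as they close: fully open they stand 13 mm farther back than shut.
Start: joints at [-1.351, 0.286, 1.577, -0, 1.279, -0.15], TCP at [0.244, -0.629, 0.231] pointing down, gripper open.
Joint ranges: [-2.77, 2.77], [-0.9, 2.22], [0.21, 2.48], [-1.53, 4.67], [0.24, 2.81], [-2.84, 2.84]. Speed limits (rad/s): [2.79, 2.79, 3.14, 3.14, 3.14, 3.14].

## Interface

Orientations are given as a unit quaternion [w, x, y, z].
In Python, from bench import ctrl gives the robot as it stands. Calls block until the motion is done:
- ctrl.move_pose(position, orientation): joint-space move of the TCP to a pose.
- ctrl.move_l(position, v=0.15, ori=None): straight line of the TCP; ori=None keeps the orientation; v is the mean speed in m/s.
- ctrl.set_joints(angles): joint-space move.
- ctrl.grip(opening): finger opening in m; the grip force is fixed at half the most; returns when the fingers have stopped.
- ctrl.sleep(seconds).
- ctrl.inverse_kinematics(position, orientation): joint angles nearest the present ones, or None.
- ctrl.camera(name): name is "side" or "top" or "wrist"; returns a dict with "color" (480x640x3 uint8, red, green, blue), "depth" (480x640 float32, m along the optical axis (not along the pixel's ray), 0 where there is no reading), "camera_matrix" (3x3 intrinsics, pixels), "D" ([k1, k2, p1, p2, k3] as OpenCV has them; the pictures are not rectified), "world_to_cam" (4x4, takes a point from world to camera coordinates). Camera axes: x right, y up, looking along -z (the intrinsics and any distortion apply to the point x, -y, -z); pixel columns grow to the right and rows downward; lengths in m; the calibration is good to about 2 mm. A picture is of the moment at which its call begins.
A pose or a line that the arm cannot do raises ctrl.IKError and nothing moves.
- ctrl.job_done(): hands the job in; it is judged then, once.
Readings, each from a call of its own:
- ctrl.read_clock(): time.
- ctrl.read_qpos(): joint angles.
- ctrl.read_qd(): joint speeds.
- ctrl.read_tau(): joint torques, N m.
- ctrl.read_tcp_pos(): TCP position.
- ctrl.read_tool_rot(): TCP orientation.
- ctrl.read_force(): force on the tool from outside, world axes, zero at the start.
- ctrl.read_torque(): the same for the moment, N m.
- ctrl.read_opening(): finger opening in m.
- ctrl.read_gripper_force(): force on a finger pad.
Only numpy, scipy, OpenCV 4.12 (cv2) and the standard library are available. Lean on these libraries where they do the work, as an engineer would, in place of code of your own. Each camera call takes 0.05 s, during which the arm holds its last target. There are 200 camera calls.

## Task

It is tea time at the knitting table: take the kitchen tongs up by their arms, close their jaws on the round sugared bun on the platter, and with the tongs alone carry it over to the small empty tea plate. Finish while still holding: keep the bun gripped in the tongs, still, about a hand's breadth (10 cm) above the middle of the tea plate, and do not put it down or let go. Never touch the bun with the gripper itself, and leave the other pastries, the dishes, the book, the bowl and the scissors where they are.

Things in the scene. Friction and masses are not known exactly. Their poses are not given: they have to be found in the camera images.
- tongs: Steel kitchen tongs on their side, 193 mm long, 24 mm high, about 100 g. Origin: on the underside midway between the grips; x towards the jaws, y across (arms open and close along y), z up. Hinge at x = -70 mm, jaws x = 65 to 107. Each arm has a teal grip, x = -25 to 25, z = 2 to 22, with a 38 mm finger hold between 2 mm lips; 60 mm over both holds when open. Balanced within 10 mm of the origin.
- tongs_grip (a point): Point midway between the two teal grips, 12 mm above the underside. A hinge spring holds the arms open (let go, they spring open): squeezed here they begin to move at about 5 N and need about 7 N to reach the bun. Width over the grips and gap inside the jaws: 60 and 77 mm open, 55 and 65 mm, 44 and 48 mm (on the bun).
- tongs_bite (a point): Point midway between the two slightly cupped jaws, where an item is held: 85 mm ahead (x) of tongs_grip, at the same height. The jaws are 24 mm high and move 2.2 times as far as the grips.
- bun: Round golden-brown bun with white sugar pearls on top, rigid, about 45 g, 48 mm in diameter at its widest (from 9 to 22 mm above its base), 38 mm high, standing on the platter. Origin: centre of its underside; z up.
- bun_mid (a point): Centre of the bun at its widest height, 16 mm above its underside.
- platter: Oblong brown platter with a pale green glazed middle, 110 mm (x) by 270 mm (y), loose, 0.8 kg; floor 9 mm, rim 12 mm high. Origin: centre of its underside. Three pastries (bun, tart, cake, in any order) stand on it in a row along y, 80 to 96 mm apart. At yaw 0 its long side faces the robot.
- tart: Round fruit tartlet, yellow with a red berry, 50 mm in diameter, 26 mm high, on the platter; leave it. Origin: centre of its underside.
- cake: Square chocolate cake with pink icing, 38 by 38 mm, 25 mm high, on the platter; leave it. Origin: centre of its underside.
- tea_plate: Small empty round white plate, 150 mm in diameter, 16 mm high at the rim, loose. Origin: centre of its underside.
- book: Closed blue book lying flat, 135 by 205 by 44 mm, 0.7 kg; leave it. Origin: centre of its underside.
- bowl: Small white pottery bowl with beads in it, 100 mm in diameter, 50 mm high; leave it. Origin: centre of its underside.
- scissors: Scissors with teal handles lying flat, about 155 mm long and 12 mm high, blades to its +x; leave them. Origin: on the table near the pivot.
- tongs_left (a joint): Hinge of the arm on the +y side of the tongs: 0 = fully open, grows to 0.22 rad (shut) as it is squeezed; about 0.11 on the bun.
- tongs_right (a joint): Hinge of the arm on the -y side of the tongs: the same.
Not all that is in view belongs to the job. Of the things like the tea_plate, leave any that is blue or purple; of the rest the larger one is meant.

How it is judged:
By the outcome, as a careful person would: the job done as asked, in the order asked, and still so for the second after the job is handed in, while the arm keeps its last pose, push and grip.
It also fails if it takes over 51 s, if anything falls off the work surface, if the arm or the gripper's body presses on something with over 40 N, if the wrist force passes 120 N, or if a joint passes its speed limit or range.

## Working session

There is one attempt and no reset: what is moved stays moved. The work goes in short steps, each a Python script; the robot and the scene stay as the last script left them, time stands still between calls to the robot, and variables do not carry over. Pictures are saved under pics/ and viewed, at most 10 in all, crops included, and the job is handed in when it is done.

```bash
ls; mkdir -p pics
python3 - <<'E'
from bench import ctrl
import cv2,numpy as np,pickle
print(ctrl.read_clock(), ctrl.grip_depth, ctrl.read_tool_rot(), ctrl.read_opening())
d={}
for n in ("top","side"):
    c=ctrl.camera(n); d[n]=c
    cv2.imwrite(f"pics/{n}0.png",c["color"][:,:,::-1])
    print(n,c["camera_matrix"].tolist(),c["D"],np.round(c["world_to_cam"],3).tolist())
pickle.dump(d,open("cams0.pkl","wb"))
E
```

```text
pics
0.0 0.0187 [-1.22441385e-03  9.82954576e-01  1.83844501e-01 -4.95552407e-05] 0.08526160320316639
top [[553.6437397721847, 0.0, 325.8937872818509], [0.0, 553.6437397721847, 243.4222051496029], [0.0, 0.0, 1.0]] [-0.0550252  0.         0.         0.         0.       ] [[0.001, -1.0, 0.018, 0.052], [0.986, 0.004, 0.169, -0.542], [-0.169, 0.017, 0.985, -1.19], [0.0, 0.0, 0.0, 1.0]]
side [[477.45598946420927, 0.0, 319.8067609184903], [0.0, 477.45598946420927, 239.61315609289719], [0.0, 0.0, 1.0]] [-0.13124567  0.          0.          0.          0.        ] [[-0.966, -0.258, -0.002, 0.53], [0.163, -0.619, 0.768, -0.085], [-0.199, 0.742, 0.64, -1.116], [0.0, 0.0, 0.0, 1.0]]
```

View pics/top0.png

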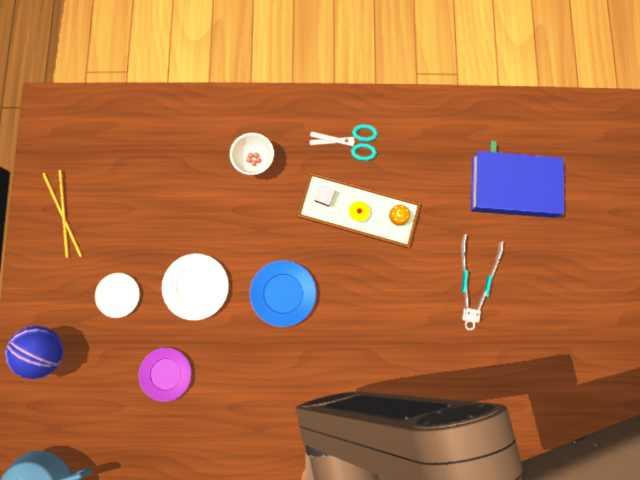

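View pics/side0.png

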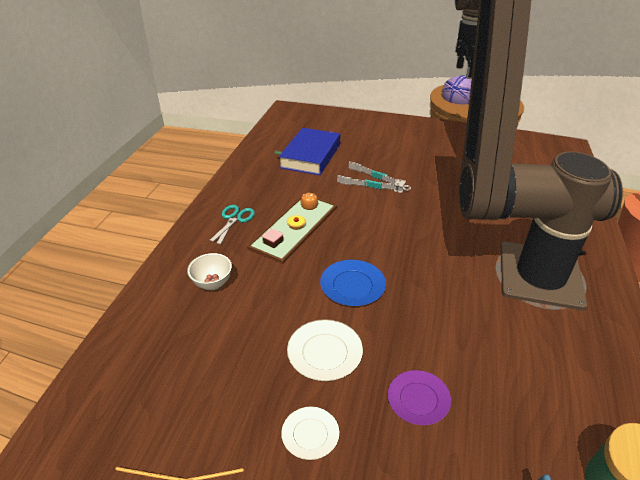

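The top view shows the tongs with hinge at (470,318) and jaws at (464,236)/(501,243). The bun is at (400,215) at the right end of the platter, with the tart at (359,211) and the cake at (325,196). The larger white plate is at (195,287); the small white, blue and purple plates are to be left. The side view agrees: bun (309,201), tongs (373,180), tea plate (325,350).

```bash
cat > h.py <<'E'
import cv2,numpy as np
def rays(c,px):
    u=cv2.undistortPoints(np.float64(px).reshape(-1,1,2),c["camera_matrix"],np.float64(c["D"])).reshape(-1,2)
    T=c["world_to_cam"];R=T[:3,:3]
    d=np.c_[u[:,0],-u[:,1],-np.ones(len(u))]@R
    return -R.T@T[:3,3],d
def plane(c,px,z):
    o,d=rays(c,px); return o+d*((z-o[2])/d[:,2])[:,None]
def tri(c1,p1,c2,p2):
    o1,d1=rays(c1,[p1]);o2,d2=rays(c2,[p2]);d1=d1[0];d2=d2[0]
    s=np.linalg.lstsq(np.c_[d1,-d2],o2-o1,rcond=None)[0]
    a,b=o1+s[0]*d1,o2+s[1]*d2
    return (a+b)/2,np.linalg.norm(a-b)
def blobs(c,lo,hi,roi,amin=15):
    h=cv2.cvtColor(c["color"],cv2.COLOR_RGB2HSV); m=cv2.inRange(h,lo,hi)
    x0,y0,x1,y1=roi; k=np.zeros_like(m);k[y0:y1,x0:x1]=m[y0:y1,x0:x1]
    n,l,s,ce=cv2.connectedComponentsWithStats(k)
    return [(int(s[i,4]),ce[i],s[i,:4],l==i) for i in np.argsort(-s[:,4]) if i and s[i,4]>=amin]
E
python3 - <<'E'
from h import *
import pickle
d=pickle.load(open("cams0.pkl","rb"));t,s=d["top"],d["side"]
np.set_printoptions(precision=4,suppress=True)
def show(n,b):
    for x in b[:3]: print(n,x[0],x[1],x[2])
teal=((80,90,70),(98,255,255))
bt=blobs(t,*teal,(440,225,520,335));bs=blobs(s,*teal,(335,155,420,200))
show("tealT",bt);show("tealS",bs)
print(plane(t,[b[1] for b in bt[:2]],.02), plane(s,[b[1] for b in bs[:2]],.012))
st=blobs(t,(0,0,130),(180,60,255),(440,225,520,335));show("steelT",st)
org=((8,120,120),(20,255,255))
b1=blobs(t,*org,(385,200,415,230));b2=blobs(s,*org,(295,190,322,212))
show("bunT",b1);show("bunS",b2)
print("bun",tri(t,b1[0][1],s,b2[0][1]),plane(t,[b1[0][1]],.03))
for n,c,roi in(("T",t,(150,245,240,330)),("S",s,(275,310,375,390))):
    b=blobs(c,(0,0,150),(180,60,255),roi);show("plate"+n,b[:1])
    cn=max(cv2.findContours(b[0][3].astype(np.uint8),0,1)[0],key=len)
    e=cv2.fitEllipse(cn);print(e,plane(c,[e[0]],.014),"diam",plane(c,[(e[0][0]-e[1][0]/2,e[0][1]),(e[0][0]+e[1][0]/2,e[0][1])],.014))
h=cv2.inRange(cv2.cvtColor(t["color"],cv2.COLOR_RGB2HSV),(25,10,120),(60,90,255))
b=blobs(t,(25,5,120),(70,110,255),(290,165,430,255));show("platter",b)
cn=max(cv2.findContours(b[0][3].astype(np.uint8),0,1)[0],key=len)
box=cv2.boxPoints(cv2.minAreaRect(cn));P=plane(t,box,.01);print(P,np.linalg.norm(P-np.roll(P,1,0),axis=1),P.mean(0))
big=cv2.resize(t["color"][225:340,430:530],None,fx=5,fy=5,interpolation=cv2.INTER_CUBIC)
cv2.imwrite("pics/tongs0.png",big[:,:,::-1])
E
```

```text
tealT 95 [464.4947 280.9158] [461 270   7  22]
tealT 90 [487.9778 284.7   ] [485 275   8  22]
tealS 100 [373.   183.76] [365 180  17   9]
tealS 72 [377.2639 174.2778] [372 170  15  10]
[[ 0.4613 -0.262   0.02  ]
 [ 0.4527 -0.3157  0.02  ]] [[ 0.4582 -0.2662  0.012 ]
 [ 0.4547 -0.3213  0.012 ]]
steelT 270 [471.6148 313.5111] [463 297  21  33]
steelT 72 [463.4306 251.5833] [462 235   4  36]
steelT 53 [499.4528 252.3585] [496 243   7  21]
bunT 190 [399.3632 215.2947] [389 205  21  20]
bunT 38 [409.1579 201.1053] [400 200  15   5]
bunT 23 [413.3043 225.087 ] [412 219   3  11]
bunS 291 [306.7938 198.9863] [295 190  24  19]
bun (array([ 0.6132, -0.1145,  0.0316]), np.float64(0.005736963736286037)) [[ 0.6107 -0.1151  0.03  ]]
plateT 3486 [194.5895 286.5502] [162 254  67  66]
((194.58810424804688, 286.5528259277344), (64.47848510742188, 66.95964050292969), 47.794559478759766) [[0.4474 0.349  0.014 ]] diam [[0.447  0.4221 0.014 ]
 [0.4477 0.2762 0.014 ]]
plateS 3618 [324.5586 349.8682] [287 320  76  61]
((324.55767822265625, 349.87860107421875), (60.1829948425293, 74.53040313720703), 90.32459259033203) [[0.4459 0.3497 0.014 ]] diam [[0.5034 0.365  0.014 ]
 [0.3884 0.3347 0.014 ]]
platter 3342 [357.8154 210.3178] [301 177 116  67]
[[ 0.6176  0.1115  0.01  ]
 [ 0.7095  0.0872  0.01  ]
 [ 0.639  -0.1611  0.01  ]
 [ 0.5484 -0.1337  0.01  ]] [0.2548 0.0951 0.2581 0.0946] [ 0.6286 -0.024   0.01  ]
```

View pics/tongs0.png

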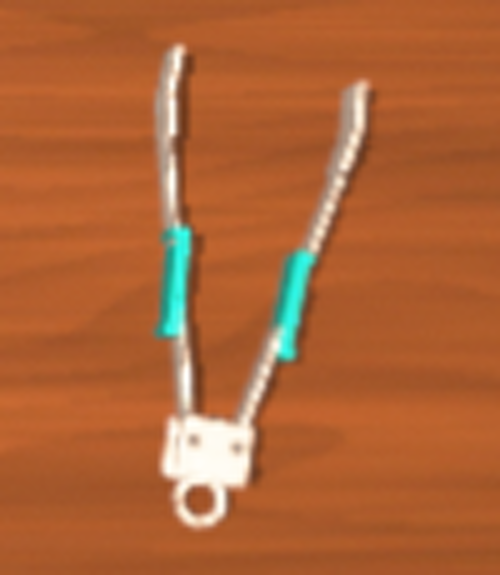

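Grip midpoint is about (0.457,-0.290), and the views agree to 5 mm. The grips are 54 mm apart, and the plate and bun positions agree between views. I'll look from above with the wrist camera before grasping.

```bash
cat >> h.py <<'E'
from scipy.spatial.transform import Rotation as Rn
def quat(yaw):
    return np.array([0,np.cos(yaw/2),np.sin(yaw/2),0])
E
python3 - <<'E'
from h import *
from bench import ctrl
import pickle
np.set_printoptions(precision=4,suppress=True)
t=pickle.load(open("cams0.pkl","rb"))["top"]
P=plane(t,[(470,325.6),(465.6,234.6),(502.4,242.6)],.02);print(P)
m=(P[1]+P[2])/2-P[0];yaw=np.arctan2(m[1],m[0]);print("yaw",yaw)
ctrl.move_pose([.457,-.29,.20],quat(yaw))
print(ctrl.read_clock(),ctrl.read_qpos(),ctrl.read_tcp_pos())
c=ctrl.camera("wrist");pickle.dump(c,open("w1.pkl","wb"));cv2.imwrite("pics/w1.png",c["color"][:,:,::-1])
for b in blobs(c,(80,90,70),(98,255,255),(0,0,640,480),200)[:4]: print(b[0],b[1],b[2],plane(c,[b[1]],.02))
E
```

```text
[[ 0.3607 -0.2707  0.02  ]
 [ 0.5683 -0.269   0.02  ]
 [ 0.55   -0.3541  0.02  ]]
yaw -0.20326150392349684
1.5917 [-0.7539  0.0202  1.9347 -0.0003  1.186   1.0207] [ 0.457  -0.2908  0.2003]
580 [350.4483 201.3414] [345 171  15  63] [[ 0.4536 -0.3187  0.02  ]]
551 [284.3539 202.0109] [276 172  15  63] [[ 0.4638 -0.2662  0.02  ]]
```

View pics/w1.png

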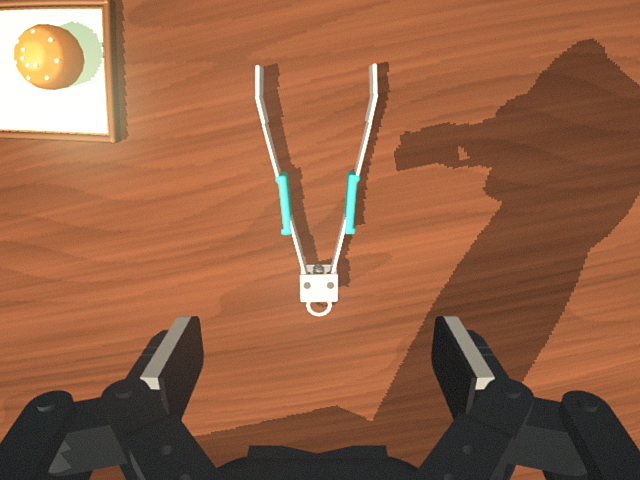

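The wrist view shows the tongs squarely aligned, with teal grips at (284,202) and (350,201), jaw tips at (258,68) and (374,66), and the ring at (319,308). The grip midpoint is (0.4587,-0.2925) and yaw about -0.19. Now I'll grasp gently and lift.

Run:
```python
from h import *
from bench import ctrl
import pickle
np.set_printoptions(precision=4,suppress=True)
x,y,yaw=.4587,-.2925,-.191
ctrl.move_pose([x,y,.08],quat(yaw))
ctrl.move_l([x,y,.001],v=.08)
print(ctrl.read_force(),ctrl.read_tcp_pos())
for o in (.062,.058,.055):
    ctrl.grip(o);print(o,ctrl.read_opening(),ctrl.read_gripper_force(),ctrl.read_force())
ctrl.move_l([x,y,.10],v=.08)
print(ctrl.read_clock(),ctrl.read_opening(),ctrl.read_gripper_force(),ctrl.read_force(),ctrl.read_qpos())
c=ctrl.camera("wrist");pickle.dump(c,open("w2.pkl","wb"));cv2.imwrite("pics/w2.png",c["color"][:,:,::-1])
s=ctrl.camera("side");cv2.imwrite("pics/s2.png",cv2.resize(s["color"][60:220,300:500],None,fx=4,fy=4)[:,:,::-1][:600])
```

```text
[ 0.285   0.7737 -0.239 ] [ 0.4591 -0.2929  0.0016]
0.062 0.0619944792096018 0.7491695745557081 [-0.1896 -0.1552  0.8678]
0.058 0.05834489173665673 6.004982924787328 [-1.3112  1.576   6.096 ]
0.055 0.05551461887634886 6.953965530856294 [-1.1446  0.4041  7.8283]
5.525 0.05479370346525557 5.024856850504875 [-0.655   0.1875 -0.2711] [-0.7542  0.1496  1.9987  0.      0.9948  1.0076]
```

View pics/w2.png

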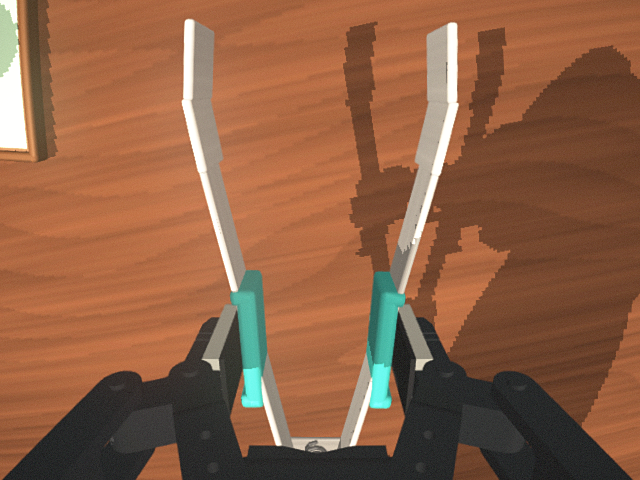

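View pics/s2.png

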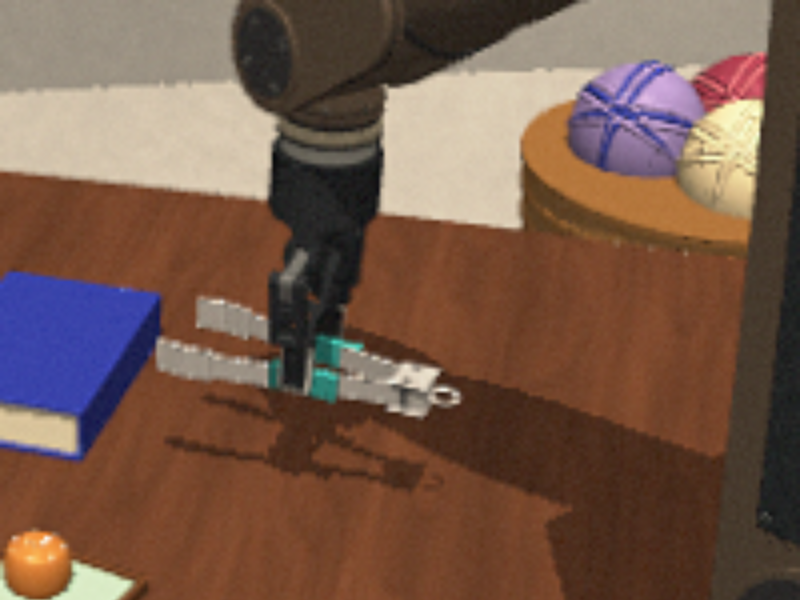

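The tongs are up and level; jaw tips at (190,22) and (450,25), grips between the pads. Now I'll measure the bite point relative to the tool from the wrist depth.

Run:
```python
from h import *
from bench import ctrl
import pickle
np.set_printoptions(precision=4,suppress=True)
c=pickle.load(open("w2.pkl","rb"))
v,u=np.mgrid[0:480,0:640];px=np.c_[u.ravel(),v.ravel()]
o,d=rays(c,px);D=c["depth"].ravel();W=o+d*D[:,None]
tcp=np.array(ctrl.read_tcp_pos());q=ctrl.read_tool_rot();R=Rn.from_quat([q[1],q[2],q[3],q[0]]).as_matrix()
print(tcp,q)
hsv=cv2.cvtColor(c["color"],cv2.COLOR_RGB2HSV).reshape(-1,3)
L=(W-tcp)@R   # tool frame; x fwd, y, z down
ok=(D>0)&(W[:,2]>.06)&(W[:,2]<.16)
steel=ok&(hsv[:,1]<60)&(hsv[:,2]>130)&(L[:,0]>.03)
teal=ok&(hsv[:,0]>80)&(hsv[:,0]<98)&(hsv[:,1]>90)
print("teal x",np.percentile(L[teal,0],[1,99]))
for n,m in(("+y",L[:,1]>0),("-y",L[:,1]<0)):
    print(n,"grip top z (W)",np.percentile(W[teal&m,2],[2,50,98]), "y",np.percentile(L[teal&m,1],[2,98]))
    a=L[steel&m];w=W[steel&m]
    print("jaw xmax",np.percentile(a[:,0],[50,99,100]))
    for x0 in np.arange(.04,.12,.01):
        k=(a[:,0]>x0)&(a[:,0]<x0+.01)
        if k.sum()>5: print(round(x0,3),k.sum(),"ztop",np.percentile(w[k,2],[5,50,95]),"y",np.percentile(a[k,1],[5,95]))
```

```text
[ 0.4584 -0.2922  0.0993] [-0.0005  0.9954 -0.0954 -0.0006]
teal x [-0.0263  0.0222]
+y grip top z (W) [0.1038 0.1185 0.1201] y [0.0211 0.0289]
jaw xmax [0.075  0.1034 0.1043]
0.04 616 ztop [0.1034 0.1142 0.1188] y [0.032 0.035]
0.05 659 ztop [0.103  0.1142 0.1189] y [0.034  0.0368]
0.06 820 ztop [0.1016 0.1169 0.1219] y [0.0352 0.0382]
0.07 983 ztop [0.101  0.1165 0.1221] y [0.0365 0.0397]
0.08 1019 ztop [0.1012 0.1166 0.1221] y [0.0376 0.0402]
0.09 1050 ztop [0.1011 0.1165 0.1222] y [0.0367 0.0394]
0.1 429 ztop [0.1013 0.1173 0.1222] y [0.0364 0.0388]
-y grip top z (W) [0.1045 0.1188 0.1202] y [-0.0269 -0.0193]
jaw xmax [0.0749 0.1041 0.1051]
0.04 589 ztop [0.1037 0.1151 0.1191] y [-0.0318 -0.029 ]
0.05 637 ztop [0.1037 0.1147 0.1191] y [-0.0335 -0.0307]
0.06 765 ztop [0.1025 0.1176 0.1222] y [-0.0344 -0.0318]
0.07 943 ztop [0.1019 0.1172 0.1223] y [-0.036  -0.0328]
0.08 972 ztop [0.1019 0.1174 0.1225] y [-0.0364 -0.0337]
0.09 1043 ztop [0.1017 0.1174 0.1225] y [-0.0355 -0.0327]
0.1 489 ztop [0.1023 0.1185 0.1227] y [-0.0348 -0.0322]
```

Tongs are level, with bite point at tool x = +0.083, y ≈ +0.0015 and underside ≈ TCP height. Next I'll hover over the bun and refine its position.

```bash
cat > bun.py <<'E'
from h import *
from bench import ctrl
from scipy.optimize import least_squares
def bunfit(c,guess):
    v,u=np.mgrid[0:480,0:640];o,d=rays(c,np.c_[u.ravel(),v.ravel()]);D=c["depth"].ravel();W=o+d*D[:,None]
    h=cv2.cvtColor(c["color"],cv2.COLOR_RGB2HSV).reshape(-1,3)
    k=(D>0)&(np.hypot(*(W[:,:2]-guess).T)<.04)&(h[:,0]>5)&(h[:,0]<22)&(h[:,1]>110)
    B=W[k];s=B[(B[:,2]>.02)&(B[:,2]<.031)]
    f=least_squares(lambda p:np.hypot(*(s[:,:2]-p).T)-.024,guess,loss="soft_l1",f_scale=.001)
    cap=B[B[:,2]>.04]
    print("n",len(B),len(s),"z",np.percentile(B[:,2],[1,99]),"fit",f.x,"rms",np.std(f.fun),"cap",cap[:,:2].mean(0) if len(cap) else None,"ext",B[:,:2].min(0),B[:,:2].max(0))
    return f.x
def tcp_for(bite,yaw,off=(.083,-.0015)):
    # off: bite in (tongs x, tongs y); tool y = -tongs y
    c,s=np.cos(yaw),np.sin(yaw); return np.array(bite)-[c*off[0]-s*off[1],s*off[0]+c*off[1]]
E
python3 - <<'E'
from bun import *
import pickle
np.set_printoptions(precision=4,suppress=True)
g=np.array([.612,-.115]);yaw=-.27
p=tcp_for(g,yaw);print(p)
ctrl.move_pose([*p,.11],quat(yaw))
print(ctrl.read_clock(),ctrl.read_tcp_pos(),ctrl.read_opening(),ctrl.read_gripper_force())
c=ctrl.camera("wrist");pickle.dump(c,open("w3.pkl","wb"));cv2.imwrite("pics/w3.png",c["color"][:,:,::-1])
bunfit(c,g)
t=ctrl.camera("top");pickle.dump(t,open("t3.pkl","wb"))
E
```

```text
[ 0.5324 -0.0914]
6.4917 [ 0.5323 -0.092   0.1099] 0.054912727886574406 5.026274397969246
n 6593 6 z [0.0095 0.0483] fit [ 0.6125 -0.1168] rms 0.00010690761133911483 cap [ 0.6131 -0.1174] ext [ 0.5896 -0.155 ] [ 0.6517 -0.0938]
```

View pics/w3.png

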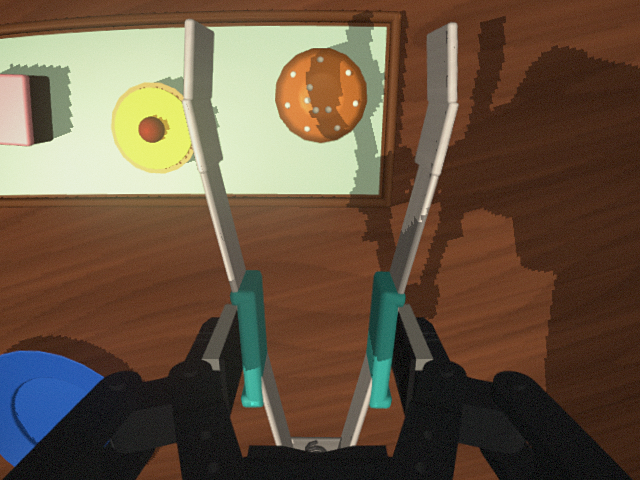

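The wrist view shows the bun at (321,96), between the jaws at (200,60) and (443,60). The tart at (152,128) is clear, and the bun fit is (0.613,-0.117). I'll descend, close and lift.

Run:
```python
from bun import *
import pickle
np.set_printoptions(precision=4,suppress=True)
yaw=-.27;p=tcp_for([.613,-.1172],yaw,(.083,-.002))
ctrl.move_l([*p,.10],v=.1)
ctrl.move_l([*p,.0168],v=.06)
print(ctrl.read_tcp_pos(),ctrl.read_force(),ctrl.read_opening())
for o in (.050,.047,.044,.041):
    ctrl.grip(o);print(o,ctrl.read_opening(),ctrl.read_gripper_force(),ctrl.read_force())
ctrl.sleep(.3)
print(ctrl.read_opening(),ctrl.read_gripper_force(),ctrl.read_clock())
c=ctrl.camera("wrist");cv2.imwrite("pics/w4.png",c["color"][:,:,::-1])
```

```text
[ 0.5339 -0.0933  0.0173] [ 0.3368 -0.779  -0.3174] 0.0552331882222369
0.05 0.05032520266692366 6.375086680054665 [0.0243 0.5149 0.1115]
0.047 0.04715754724923962 7.518526464700699 [ 0.1568 -0.0979 -1.264 ]
0.044 0.044054228954256855 8.081543116131797 [-0.5606 -0.9054 -0.7389]
0.041 0.041913805859594346 50.949330805478894 [-0.1149 -0.4182 -0.6244]
0.041883706173287114 50.953490975248314 9.55
```

View pics/w4.png

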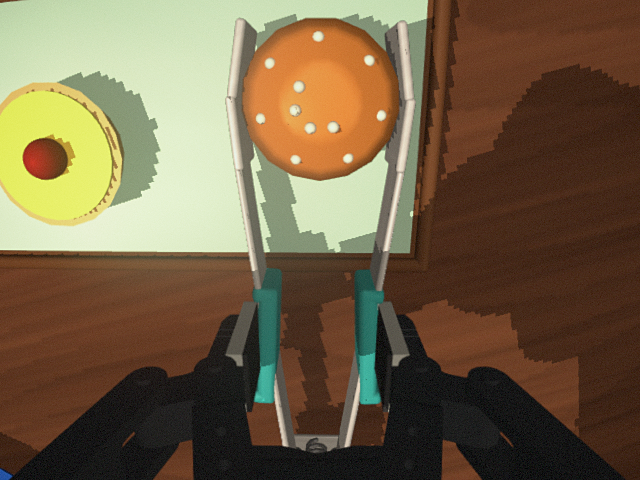

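The bun is clamped between the jaws (bun centre (320,98)), with 51 N on the pads. I'll lift and check before carrying.

Run:
```python
from bun import *
import pickle
np.set_printoptions(precision=4,suppress=True)
yaw=-.27;p=ctrl.read_tcp_pos()
ctrl.move_l([p[0],p[1],.14],v=.06)
print(ctrl.read_opening(),ctrl.read_gripper_force(),ctrl.read_force())
pl=np.array([.447,.3492]);y2=.62
g=tcp_for(pl,y2,(.083,-.0015));print(g)
ctrl.move_l([*g,.14],v=.15,ori=quat(y2))
print(ctrl.read_clock(),ctrl.read_opening(),ctrl.read_gripper_force(),ctrl.read_qpos())
c=ctrl.camera("wrist");s=ctrl.camera("side");t=ctrl.camera("top")
pickle.dump((c,s,t),open("c5.pkl","wb"))
cv2.imwrite("pics/w5.png",np.hstack([cv2.resize(c["color"],(400,300)),cv2.resize(s["color"][180:480,150:550],(400,300))])[:,:,::-1])
v,u=np.mgrid[0:480,0:640];o,d=rays(c,np.c_[u.ravel(),v.ravel()]);D=c["depth"].ravel();W=o+d*D[:,None]
h=cv2.cvtColor(c["color"],cv2.COLOR_RGB2HSV).reshape(-1,3)
B=W[(D>0)&(W[:,2]>.1)&(h[:,0]>5)&(h[:,0]<22)&(h[:,1]>110)]
print("bun ext",np.percentile(B,[.5,99.5],axis=0),"mid",np.percentile(B,[.5,99.5],axis=0).mean(0))
# plate seen in top / side now
m=W[(D>0)&(W[:,2]<.03)&(h[:,1]<60)&(h[:,2]>150)&(np.hypot(*(W[:,:2]-pl).T)<.09)]
print("plate",len(m),np.percentile(m,[.5,99.5],axis=0))
```

```text
0.04187210325046853 50.871091751614586 [ 0.9057  0.4088 -1.5357]
[0.3786 0.3022]
14.7833 0.04169158114506436 50.87227996409638 [ 0.4632 -0.0409  2.114  -0.0001  1.0687  1.4146]
bun ext [[0.3534 0.262  0.1533]
 [0.4685 0.3705 0.2213]] mid [0.411  0.3162 0.1873]
plate 16270 [[0.3757 0.2738 0.0006]
 [0.5195 0.4193 0.0178]]
```

View pics/w5.png

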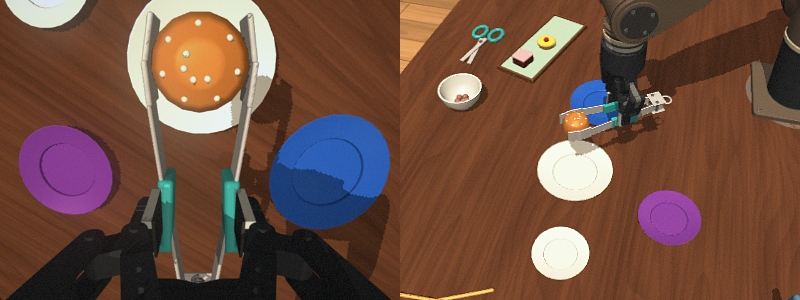

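The bun is held in the jaws over the large white plate, with the other plates and pastries undisturbed. I'll lower to about 10 cm, check the centring and hand in.

Run:
```python
from bun import *
np.set_printoptions(precision=4,suppress=True)
p=ctrl.read_tcp_pos()
ctrl.move_l([p[0],p[1],.111],v=.05);ctrl.sleep(.7)
c=ctrl.camera("wrist")
b=blobs(c,(5,130,90),(22,255,255),(200,0,440,200),500)[0];print(b[0],b[1],b[2])
D=c["depth"][b[3]];ys,xs=np.nonzero(b[3]);o,d=rays(c,np.c_[xs,ys]);W=o+d*D[:,None];W=W[D>0]
e=np.percentile(W,[.5,99.5],axis=0);print("bun",e,e.mean(0))
print(ctrl.read_tcp_pos(),ctrl.read_opening(),ctrl.read_gripper_force(),ctrl.read_qd(),ctrl.read_clock())
```

```text
18537 [319.6811  97.7067] [242  19 156 161]
bun [[0.4242 0.3261 0.1254]
 [0.4683 0.3705 0.142 ]] [0.4462 0.3483 0.1337]
[0.3787 0.302  0.111 ] 0.04215111662648654 50.871536875201855 [ 0.0006  0.0017 -0.0012 -0.0021 -0.0018 -0.0008] 16.4167
```

```bash
python3 -c "
from bench import ctrl
print(ctrl.job_done())"
```

```text
the job is handed in; nothing more can be done
None
```

I've handed the job in with the bun held still in the tongs, its underside about 10 cm above the tea plate and within about 2 mm of the middle, at 16.4 s; the judge's result was not shown.

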